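# Make up the filling head's counterweight on the dial scale

### The arm

A 6-joint arm with a two-finger parallel gripper is mounted at the origin on the work surface. World frame = base frame: x ahead of the robot, y to its left, z up, the work surface at z = 0. Lengths are in m, angles in rad, forces in N, time in s.
With the tool pointing down it reaches from about 0.3 to 0.75 m from the base axis. Payload 8.5 kg.
Tool frame: the origin (TCP) lies midway between the tips of the shut fingers; the grasp point (between the pads) lies 19 mm behind it; z points along the fingers, y is the line along which they close (so a half turn about z gives the same grasp; the last joint's range is limited). The gripper opens to 85 mm and grips with 20 to 120 N. Pads are 22 mm wide; open, the fingers measure 114 mm over their backs; the gripper's body (76 mm by 85 mm) begins 54 mm behind the grasp point. The pads swing forward as they close: fully open they stand 13 mm farther back than shut.
Start: joints at [0.903, 0.381, 1.297, -0, 1.464, -0.215], TCP at [0.241, 0.495, 0.231] pointing down, gripper open.
Joint ranges: [-3.11, 3.11], [-0.89, 2.33], [0.22, 2.48], [-1.42, 4.56], [0.17, 2.85], [-2.88, 2.88]. Speed limits (rad/s): [2.39, 2.39, 3.14, 3.14, 3.14, 3.14].

### API

Orientations are given as a rotation vector (axis times angle).
In Python, from station import * gives the robot as it stands. The module is installed in compiled form; this text tells all that it offers.
- The arm moves only by the tool move_arm, never from a script. Its argument "targets" is a list of rows, each an object of numbers: "wx", "wy", "wz": the turn, a rotation vector about the world's x, y, z in degrees; "tx", "ty", "tz": the shift along the world's x, y, z in mm; "grip": the opening, from 0 (shut) to 1 (fully open). A call has exactly 10 rows; each row shifts and turns the commanded pose from where the row before left it; what a row does not reach is not made up. A row lasts 1/12 s, in which the tool goes at most 41.7 mm and 7.16 degrees, less where a joint would pass 70% of its speed; a pose out of reach is approached as far as the arm can. A call is refused whole if a number of a shift passes 41.7 or a number of a turn 7.16, either way. A call with a gripper value outside its range is refused whole. The fingers move at their own pace and stop on an object; "squeeze" is the grip in N (left out, the last holds). Time passes only in rows, so rows that do not move let the fingers close, or fill a call up. It gives the time, the measured TCP pose, the force, the opening and the grip force at its end, in the units of the state.
- sense(): the state, without advancing time (a new reading comes with each control period).
- camera(name): name is "scene" or "top" or "wrist"; returns the picture (400x640x3 uint8, blue, green, red); there is no depth.
- calibration(name): a dict with "fx", "fy", "cx", "cy" (pixels), "D" ([k1, k2, p1, p2, k3] as OpenCV has them; the pictures are not rectified), "rvec" (rotation vector, rad) and "tvec" (3), from world to camera coordinates, as OpenCV has them. Camera axes: x right, y down, z forward; pixel columns grow to the right and rows downward; lengths in m; the calibration is good to about 2 mm. A picture is of the moment at which its call begins: read the wrist's pose just before it. calibration takes no time and is no camera call; for the wrist camera it gives the pose at the moment of the call.
- job_done(): hands the job in; it is judged then, once.
The state is a dict: "t": time; "joint_positions": joint angles; "qd": joint speeds; "tau": joint torques, N m; "tcp_pos": TCP position; "orientation": TCP orientation; "contact_force": force on the tool from outside, world axes, zero at the start; "torque": the same for the moment, N m; "grip_width": opening from 0.0 (shut) to 1.0 (fully open); "grip_force": force on a finger pad.
Only numpy, scipy, OpenCV 4.12 (cv2) and the standard library are available. Lean on these libraries where they do the work, as an engineer would, in place of code of your own. Each camera call takes 0.05 s, during which the arm holds its last target. There are 200 camera calls.

### The job

Make up the counterweight on the dial scale: take the bored steel weights from the tray one at a time and press each one fully home on the white post, flange down, until the needle first comes up to or past the set hand, and then add no more. Press with care, so that the needle never runs past the last mark of the dial, and leave the remaining weights in the tray and everything else where it is.

Things in the scene. Friction and masses are not known exactly. Their poses are not given: they have to be found in the camera images.
- weight0_mid (a point): bored steel weight, about 200 g (each differs a little): flange 67 mm across, 6 mm thick, with a hub 34 mm across, 10 mm tall on top to take hold of (16 mm tall in all); a 20 mm hole right through, opened to 25 mm in the hub's top 4 mm. It starts in one of the tray's six places, hub up. This point is on its axis 8 mm above the underside; z is its axis, up out of the hub
- weight1_mid (a point): another such bored steel weight, the same in shape and size; this point is on its axis, half-way up (8 mm above the underside), z up out of the hub
- weight2_mid (a point): another such bored steel weight, the same in shape and size; this point is on its axis, half-way up (8 mm above the underside), z up out of the hub
- weight3_mid (a point): another such bored steel weight, the same in shape and size; this point is on its axis, half-way up (8 mm above the underside), z up out of the hub
- post_seat (a point): foot of the white post, on its axis at the top face of the hexagon nut on which the first weight comes to rest (each next one rests on the one below, 16 mm higher); z up along the post. The post stands on a black plate 58 x 90 mm bolted to the round scale pan, and all of it sinks under load, 1.8 mm per 200 g (1100 N/m), 18 mm at full load
- post_tip (a point): top of the white post on its axis, 58 mm above its foot. The post is 18 mm thick, 2 mm less than the weights' hole; its top 8 mm tapers to 9 mm
- catch_mid (a point): on the post's axis, at the middle one of three pairs of spring balls that stand out of its two opposite sides 5.5, 21.5 and 37.5 mm above its foot. A weight needs a push of 6 to 11.5 N to go over each pair and 3.5 to 6 N to keep sliding; the balls hold it where it is left, so it does not fall home by itself
- needle (a joint): needle of the dial scale, rad, clockwise seen facing the dial; 0 with the bare carrier on the pan (needle at the upper end of the sloping dial); 0.559 rad per 200 g (1.96 N) of load. Long marks are 100 g apart, the last is 2 kg at 5.585 rad. The dial is 104 mm across, on the slope on the side of the scale away from the arm
- set_hand (a joint): set hand of the same dial, a broad dark arrow under the needle marking the wanted load, rad, same zero and direction as the needle. It is set between 240 and 540 g and stays put, so two or three weights are needed
- needle_tip (a point): point on the needle 42 mm out from the dial's centre
- set_axis (a point): centre of the dial, in the set hand's frame: x points along the set hand to its tip, z out of the dial face, y a quarter turn anticlockwise of the hand
- tray_in (a point): centre of the inner floor of the shallow black parts tray, 200 x 284 mm outside, walls 4 mm thick and 18 mm high over the bench, floor 4 mm above the bench; x along its 200 mm side, z up. Six places in two rows of three, about 90 mm apart, hold the four weights, the plug and the nut in any order
- plug: solid steel plug in the tray: outline like the weights but no hole through it, its top slightly domed; 67 mm across, 16 mm tall; origin under its centre. Not wanted
- nut: large dark hexagon nut in the tray, 46 mm over the corners, 19 mm tall; origin under its centre. Not wanted
- spanner: open-ended spanner 190 mm long lying on the bench to the left of the scale
- holder: white round plastic tube holder with a steel nut round it, 44 mm across, 105 mm tall, standing beyond the tray; origin under its centre
- jar: amber jar with a steel lid, 80 mm across, 110 mm tall; origin under its centre
- cup: small steel cup, 70 mm across, 50 mm tall, to the left of the scale; origin under its centre
There are look-alikes about, which are no part of the job. Leave any green look-alike of the part that bears weight1_mid alone. What is shaped like the part that bears weight0_mid but pink is not meant.

How it is judged:
By the outcome, as a careful person would: the job done as asked, in the order asked, and still so for the second after the job is handed in, with the robot touching nothing.
It also fails if it takes over 72 s, if anything falls off the work surface, if the arm or the gripper's body presses on something with over 40 N, if the wrist force passes 120 N, or if a joint passes its speed limit or range.

## Working session

There is one attempt and no reset: what is moved stays moved. The work goes in short steps, Python scripts to look and compute and a tool call to move; the robot and the scene stay as the last step left them, time stands still between calls to the robot, and variables do not carry over. Pictures are saved under pics/ and viewed, at most 10 in all, crops included, and the job is handed in when it is done.

Besides the shell and the picture viewer there is one more tool, called after ">>>" as a command line: name --argument value ..., lists and objects as JSON in quotes. move_arm: Moves the arm, as the interface text tells. Its arguments: {"type":"object","properties":{"targets":{"type":"array","items":{"type":"object","properties":{"wx":{"type":"number"},"wy":{"type":"number"},"wz":{"type":"number"},"tx":{"type":"number"},"ty":{"type":"number"},"tz":{"type":"number"},"grip":{"type":"number"}}}},"squeeze":{"type":"number"}},"required":["targets"]}

```bash
mkdir -p pics; cat > h.py <<'E'
from station import *
import numpy as np, cv2
def snap(name,fn=None):
    c=calibration(name); im=camera(name)
    if fn: cv2.imwrite('pics/'+fn,im)
    return im,c
def KD(c):
    return np.array([[c['fx'],0,c['cx']],[0,c['fy'],c['cy']],[0,0,1]]),np.array(c['D'],float)
def ray(c,u,v):
    K,D=KD(c); R=cv2.Rodrigues(np.array(c['rvec'],float))[0]; t=np.array(c['tvec'],float).ravel()
    p=cv2.undistortPoints(np.array([[[u,v]]],float),K,D)[0,0]
    return -R.T@t, R.T@np.array([p[0],p[1],1])
def atz(c,u,v,z):
    o,d=ray(c,u,v); return o+d*(z-o[2])/d[2]
def proj(c,P):
    K,D=KD(c); return cv2.projectPoints(np.array(P,float).reshape(-1,3),np.array(c['rvec'],float),np.array(c['tvec'],float),K,D)[0][:,0]
E
python3 - <<'E'
from h import *
a,c=snap('top','top1.png'); b,d=snap('scene','scene1.png')
cv2.imwrite('pics/both.png',np.vstack([a,b])[:, :] if 0 else a)
print(sense())
E
```

```text
{'t': 0.1, 'joint_positions': array([ 9.02691330e-01,  3.81136121e-01,  1.29817489e+00, -3.44785443e-06,
        1.46358003e+00, -2.15293765e-01]), 'qd': array([ 9.42260762e-04, -1.36765419e-03, -2.96446285e-03,  3.21559026e-04,
        2.18873503e-04, -9.70086765e-05]), 'tau': array([ 4.03658749e-03, -4.49212968e+01, -2.31657904e+01, -1.83656612e-04,
        3.64008942e-03, -5.04854245e-05]), 'tcp_pos': array([0.24045655, 0.49436163, 0.23077289]), 'orientation': array([-7.05088596e-01, -3.06087953e+00,  1.84574198e-03]), 'contact_force': array([-0.39281168,  0.1245906 ,  0.18575031]), 'torque': array([ 0.02251464,  0.02377607, -0.06745921]), 'grip_force': 0.0, 'grip_width': 0.9989348154442965}
```

View pics/top1.png

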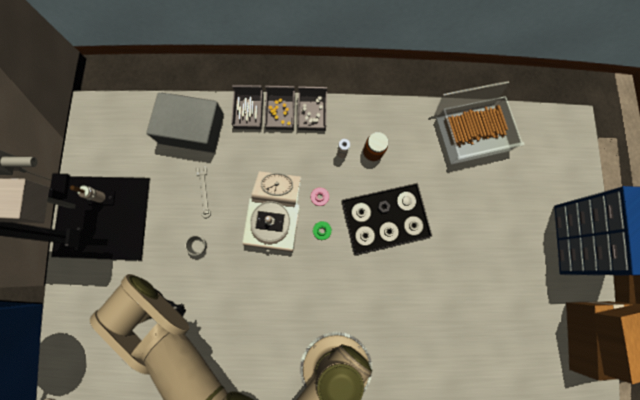

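View pics/scene1.png

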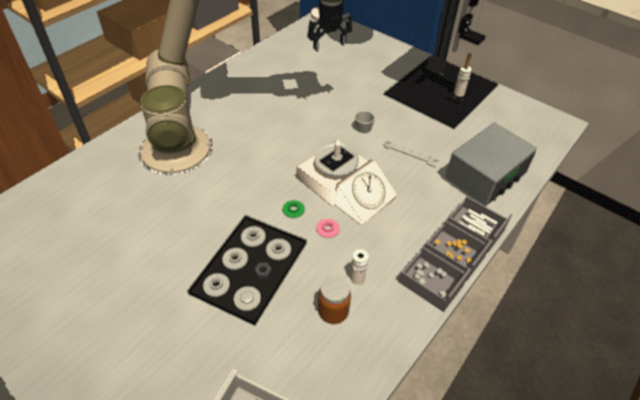

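The top view shows the scale with its post at about (268,220) and the dial at (277,184). The tray holds candidates at (361,212), (365,236), (389,231), (414,226) and (407,200), and the dark nut at (384,206). The green (322,231) and pink (320,197) rings are look-alikes outside the tray. I'll enlarge a crop to tell the plug from the weights.

```bash
python3 - <<'E'
from h import *
a=cv2.imread('pics/top1.png'); b=cv2.imread('pics/scene1.png')
f=lambda im,x,y,w,h,W,H: cv2.resize(im[y:y+h,x:x+w],(W,H),interpolation=cv2.INTER_CUBIC)
cv2.imwrite('pics/crop1.png',np.vstack([np.hstack([f(a,335,180,100,75,400,300),f(a,235,165,100,75,400,300)]),
 np.hstack([f(b,185,212,128,96,400,300),f(b,290,130,112,84,400,300)])]))
c=calibration('top')
for n,u,v,z in [('w',361,212,.02),('w',365,236,.02),('w',389,231,.02),('w',414,226,.02),('p',407,200,.02),('nut',384,206,.02),('tray',387,219,.01),('post',268,220,.1)]: print(n,atz(c,u,v,z).round(3))
for cc in (c,calibration('scene')):print(ray(cc,320,200)[0].round(3),cc['fx'])
# wrist cam relative to tcp
w=calibration('wrist');s=sense();R=cv2.Rodrigues(s['orientation'])[0]
print('wrist in tool',R.T@(ray(w,0,0)[0]-s['tcp_pos']),R.T@ray(w,w['cx'],w['cy'])[1],w['fx'],'tool axes',R.round(3).tolist())
E
```

```text
w [ 0.536 -0.085  0.02 ]
w [ 0.451 -0.099  0.02 ]
w [ 0.47  -0.184  0.02 ]
w [ 0.489 -0.274  0.02 ]
p [ 0.582 -0.252  0.02 ]
nut [ 0.559 -0.168  0.02 ]
tray [ 0.514 -0.18   0.01 ]
post [0.491 0.233 0.1  ]
[0.338 0.085 1.314] 370.2400638686024
[ 1.13  -0.653  1.136] 504.53366145769974
wrist in tool [ 0.07335681  0.00127462 -0.14397793] [-0.28941361 -0.00110799  0.9572035 ] 323.40013302046026 tool axes [[-0.899, 0.437, -0.001], [0.437, 0.899, -0.001], [0.0, -0.001, -1.0]]
```

View pics/crop1.png

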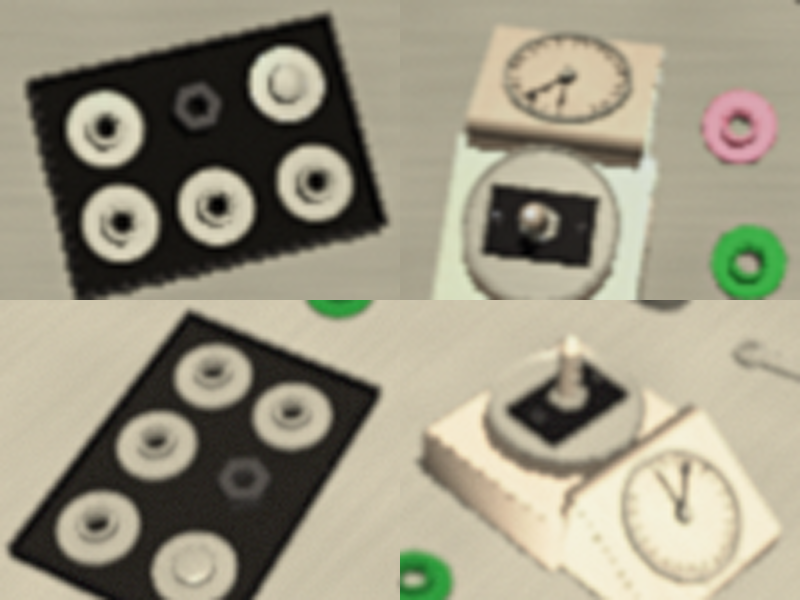

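The domed, hole-less disc at top (407,200) is the plug, so I'll leave it. The four true weights, steel with a dark through-hole, are at (361,212), (365,236), (389,231) and (414,226). The pink and green rings stay out of it. Next I'll triangulate the post height.

```bash
cat >> h.py <<'E'
def tri(rs):
    A=np.zeros((3,3));b=np.zeros(3)
    for o,d in rs:
        d=d/np.linalg.norm(d);M=np.eye(3)-np.outer(d,d);A+=M;b+=M@o
    p=np.linalg.solve(A,b); return p,[np.linalg.norm(np.cross(p-o,d/np.linalg.norm(d))) for o,d in rs]
E
python3 - <<'E'
from h import *
t=calibration('top');s=calibration('scene')
T=lambda x,y:ray(t,235+(x-400)/4,165+y/4)
S=lambda x,y:ray(s,290+(x-400)*.28,130+(y-300)*.28)
print('tip',tri([T(531,211),S(570,341)]))
print('nut',tri([T(541,224),S(570,398)]))
print('dial',tri([T(567,77),S(683,513)]))
E
```

```text
tip (array([0.49150663, 0.22764789, 0.1634563 ]), [np.float64(0.0022481969824853835), np.float64(0.00224819698248531)])
nut (array([0.49126337, 0.22874883, 0.09868376]), [np.float64(0.004831723288553306), np.float64(0.004831723288553383)])
dial (array([0.62307197, 0.21466213, 0.06261136]), [np.float64(0.0035282516202049395), np.float64(0.0035282516202050844)])
```

>>> move_arm --targets '[{"tx":25,"ty":-26.6,"tz":3,"grip":0.65},{"tx":25,"ty":-26.6,"tz":3,"grip":0.65},{"tx":25,"ty":-26.6,"tz":3,"grip":0.65},{"tx":25,"ty":-26.6,"tz":3,"grip":0.65},{"tx":25,"ty":-26.6,"tz":3,"grip":0.65},{"tx":25,"ty":-26.6,"tz":3,"grip":0.65},{"tx":25,"ty":-26.6,"tz":3,"grip":0.65},{"tx":25,"ty":-26.6,"tz":3,"grip":0.65},{"tx":25,"ty":-26.6,"tz":3,"grip":0.65},{"tx":25,"ty":-26.6,"tz":3,"grip":0.65}]'

```text
schema error: expected keys wx, wy, wz, tx, ty, tz, grip
```

```bash
python3 - <<'E'
from h import *
camera('top') # settle
s=sense();print(s['tcp_pos'],s['orientation'],s['grip_width'],s['contact_force'])
a,c=snap('wrist','wpost.png'); np.save('cpost.npy',c,allow_pickle=True)
E
```

```text
[0.2404716  0.49440588 0.23084577] [-7.05070818e-01 -3.06097967e+00  1.60807214e-03] 0.9992246005760433 [-0.18758709  0.93199419  0.51836038]
```

View pics/wpost.png

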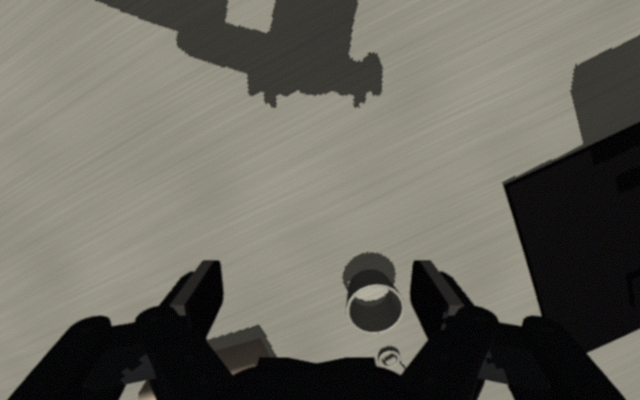

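The move was refused because all keys are needed, so the arm did not move. The view only shows the cup at (375,300) between the open fingers.

>>> move_arm --targets '[{"wx":0,"wy":0,"wz":0,"tx":25,"ty":-26.6,"tz":3,"grip":0.65},{"wx":0,"wy":0,"wz":0,"tx":25,"ty":-26.6,"tz":3,"grip":0.65},{"wx":0,"wy":0,"wz":0,"tx":25,"ty":-26.6,"tz":3,"grip":0.65},{"wx":0,"wy":0,"wz":0,"tx":25,"ty":-26.6,"tz":3,"grip":0.65},{"wx":0,"wy":0,"wz":0,"tx":25,"ty":-26.6,"tz":3,"grip":0.65},{"wx":0,"wy":0,"wz":0,"tx":25,"ty":-26.6,"tz":3,"grip":0.65},{"wx":0,"wy":0,"wz":0,"tx":25,"ty":-26.6,"tz":3,"grip":0.65},{"wx":0,"wy":0,"wz":0,"tx":25,"ty":-26.6,"tz":3,"grip":0.65},{"wx":0,"wy":0,"wz":0,"tx":25,"ty":-26.6,"tz":3,"grip":0.65},{"wx":0,"wy":0,"wz":0,"tx":25,"ty":-26.6,"tz":3,"grip":0.65}]'

```text
t: 1.03
tcp_pos: [0.4915, 0.227, 0.2614]
orientation: [-0.705, -3.061, 0.0]
contact_force: [-0.1, -0.4, 0.2]
grip_width: 0.651
grip_force: 0.0
```

```bash
python3 - <<'E'
from h import *
camera('top');camera('top')
s=sense();print(s['tcp_pos'],s['orientation'],s['grip_width'],s['contact_force'],s['qd'].round(3))
a,c=snap('wrist','wpost2.png'); np.save('cpost.npy',c,allow_pickle=True)
cv2.imwrite('pics/wpost2b.png',cv2.resize(a,(800,500),interpolation=cv2.INTER_CUBIC))
E
```

```text
[0.4936409  0.22507984 0.26102618] [ 7.12915106e-01  3.05875616e+00 -1.14062247e-03] 0.6517539944575472 [-0.22462223 -0.43672008 -0.38641155] [ 0.08  -0.026  0.052  0.027  0.001  0.062]
```

View pics/wpost2b.png

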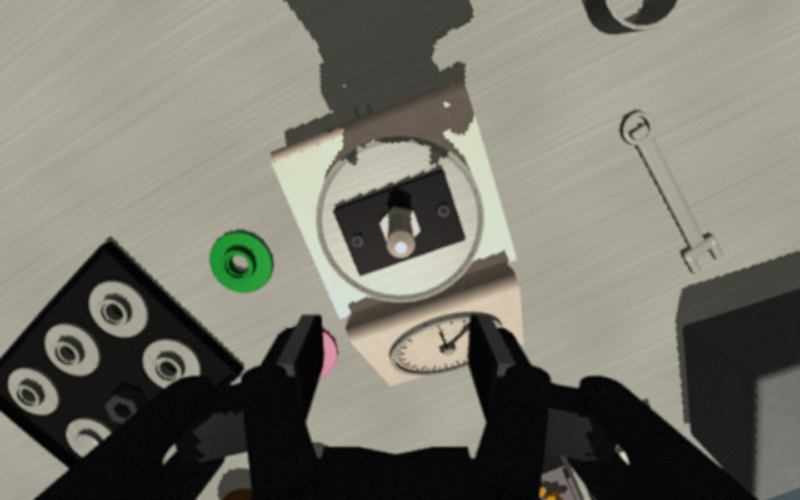

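The wrist view shows the post tip at enlarged (400,244), which is about (320,195) raw. The nut is just above it, and the dial is at (446,345) with the needle and set hand visible. Next I'll read the tip more exactly.

```bash
python3 - <<'E'
from h import *
a=cv2.imread('pics/wpost2.png',0); print(a[160:212,304:337:1][::2])
c=np.load('cpost.npy',allow_pickle=True).item()
t=calibration('top');s=calibration('scene')
print(tri([ray(t,235+131/4,165+211/4),ray(s,290+170*.28,130+41*.28),ray(c,320,195.5)]))
print(atz(c,320,195.5,.163))
E
```

```text
[[ 37  40  37  38  37  30  17  12   5   8   5   8   8   2   9   8   9   2
    4   8   6   7   6  17  25  36  42  39  42  40  40  40  37]
 [ 38  39  37  37  34  25  11   4   3   8   4   6   9   3   8   8   0   6
    7   9   5   6   8   8  18  29  37  40  41  39  40  40  40]
 [ 42  39  37  36  37  31  19  10   3  13  19  19  17  12   9  11   6   1
    6  11   7   5  10   9  21  33  40  38  40  39  41  37  43]
 [ 37  39  40  39  39  36  34  20  24  39  55  58  57  50  46  41  39  35
   32  27  25  20  18  13  16  26  26  33  38  38  42  42  36]
 [ 40  41  38  38  38  36  36  42  51  63  66  69  66  64  66  66  66  65
   65  61  60  58  54  54  62  79  80  59  42  39  38  42  42]
 [ 38  39  33  28  33  59  73  71  64  69  69  67  65  65  63  65  65  66
   69  70  68  68  67  73 100 145 161 123  69  42  40  44  38]
 [ 38  38  40  69 113 138 123  86  68  64  62  60  57  60  57  55  59  61
   67  67  68  68  67  88 143 189 203 176 115  60  43  41  41]
 [ 37  66 119 170 194 191 152  98  64  57  59  58  61  59  57  56  59  62
   61  63  64  64  63  77 120 172 200 197 158  92  49  40  40]
 [ 8
[... 1947 characters left out ...]
  62  88 115 142 157 166 172 174 174 177
  173 170 161 151 125  92  64  49  49  58  64  80 100 118 140]
 [ 48  44  47  46  44  47  46  45  47  46  53  61  77  89 101 106 110 109
  104  90  80  74  73  79 101 120 141 163 177 192 202 208 211]
 [ 49  45  48  46  47  44  45  49  47  49  46  48  44  46  47  52  61  77
   97 115 139 165 179 189 203 209 214 216 216 215 216 216 214]
 [ 48  48  47  46  47  47  47  46  49  50  56  70  85 108 138 162 176 191
  202 209 212 216 217 217 216 216 215 216 215 213 213 212 211]]
(array([0.49030764, 0.2298941 , 0.16034518]), [np.float64(0.003454945178525856), np.float64(0.002182375925457441), np.float64(0.002083133522144765)])
[0.48844993 0.2319583  0.163     ]
```

>>> move_arm --targets '[{"wx":0,"wy":0,"wz":0,"tx":0,"ty":-20,"tz":0,"grip":0.65},{"wx":0,"wy":0,"wz":0,"tx":0,"ty":-20,"tz":0,"grip":0.65},{"wx":0,"wy":0,"wz":0,"tx":0,"ty":-20,"tz":0,"grip":0.65},{"wx":0,"wy":0,"wz":0,"tx":0,"ty":-15,"tz":0,"grip":0.65},{"wx":0,"wy":0,"wz":0,"tx":0,"ty":-5,"tz":0,"grip":0.65},{"wx":0,"wy":0,"wz":0,"tx":0,"ty":0,"tz":0,"grip":0.65},{"wx":0,"wy":0,"wz":0,"tx":0,"ty":0,"tz":0,"grip":0.65},{"wx":0,"wy":0,"wz":0,"tx":0,"ty":0,"tz":0,"grip":0.65},{"wx":0,"wy":0,"wz":0,"tx":0,"ty":0,"tz":0,"grip":0.65},{"wx":0,"wy":0,"wz":0,"tx":0,"ty":0,"tz":0,"grip":0.65}]'

```text
t: 2.02
tcp_pos: [0.4905, 0.1493, 0.2612]
orientation: [-0.704, -3.062, -0.0]
contact_force: [-0.0, -0.1, 0.1]
grip_width: 0.65
grip_force: 0.0
```

```bash
python3 - <<'E'
from h import *
s=sense();print(s['tcp_pos'],s['orientation'],s['qd'].round(3))
a,c=snap('wrist','wpost3.png'); np.save('cpost3.npy',c,allow_pickle=True)
p=proj(c,[[.490,.2298,.16]])[0];print(p)
x,y=p.astype(int)
f=lambda im,x,y,w,h,W,H: cv2.resize(im[y:y+h,x:x+w],(W,H),interpolation=cv2.INTER_CUBIC)
b=cv2.imread('pics/wpost2.png')
x0=max(0,x-40);y0=max(0,y-40);print(x0,y0)
cv2.imwrite('pics/crop3.png',np.hstack([f(a,x0,y0,80,80,400,400),f(b,300,235,96,96,400,400)]))
E
```

```text
[0.49047912 0.14926292 0.26123522] [-7.03542359e-01 -3.06162016e+00 -7.29493802e-05] [-0.005  0.001  0.001 -0.001 -0.002 -0.001]
[409.45242805 159.35999173]
369 119
```

View pics/crop3.png

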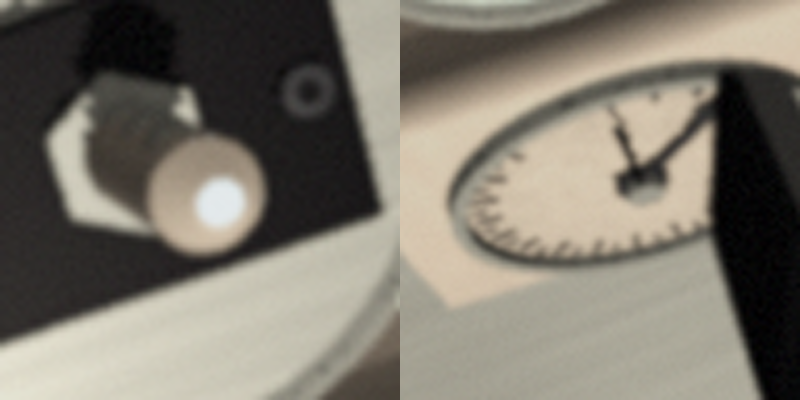

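The left crop shows the post tip at (221,203), raw (413,160), with the shoulder circle round it and the nut at (125,160). The right crop shows the dial: thin needle at up-slope (615,112) and the broad set hand toward (715,105), clockwise of it.

```bash
python3 - <<'E'
from h import *
c2=np.load('cpost.npy',allow_pickle=True).item();c3=np.load('cpost3.npy',allow_pickle=True).item()
t=calibration('top');s=calibration('scene')
print('tip',tri([ray(c2,320.2,197.5),ray(c3,413.2,159.6)]), tri([ray(c2,320.2,197.5),ray(c3,413.2,159.6),ray(t,235+131/4,165+211/4),ray(s,290+170*.28,130+41*.28)]))
for z in (.15,.155,.16,.165): print(z,atz(c2,320.2,197.5,z).round(4),atz(c3,413.2,159.6,z).round(4))
print('nut',tri([ray(c2,319.5,177),ray(c3,394,151)]))
W=lambda x,y:ray(c2,300+(x-400)*.24,235+y*.24)
S=lambda x,y:ray(s,290+(x-400)*.28,130+(y-300)*.28)
T=lambda x,y:ray(t,235+(x-400)/4,165+y/4)
C,_=tri([W(640,182),S(683,513),T(567,77)]);print('dial',C)
for tilt in (20,30,40,50):
  for yaw in (-10,):
    a=np.radians(tilt);y=np.radians(yaw)
    down=np.array([np.cos(y),np.sin(y),0]); n=down*np.sin(a)+np.array([0,0,np.cos(a)])
    u=-(down-n*(down@n));u/=np.linalg.norm(u);r=np.cross(u,n)
    def ang(F,ctr,p):
        q=[o+d*((C-o)@n)/(d@n) for o,d in (F(*ctr),F(*p))];v=q[1]-q[0];return round(np.degrees(np.arctan2(v@r,v@u)),1),round(np.linalg.norm(v),3)
    print(tilt,ang(W,(640,182),(612,105)),ang(W,(640,182),(715,105)),'|',ang(S,(683,513),(660,470)),ang(S,(683,513),(686,463)),'|',ang(T,(567,77),(561,105)),ang(T,(567,77),(530,97)))
E
```

```text
tip (array([0.48998352, 0.23149863, 0.16415366]), [np.float64(0.0003042837854320332), np.float64(0.0003042837854321673)]) (array([0.4908215 , 0.23017309, 0.16135032]), [np.float64(0.0010983570730377958), np.float64(0.0018638116435970066), np.float64(0.0038980634553128137), np.float64(0.001346555593026713)])
0.15 [0.4933 0.2299 0.15  ] [0.4941 0.2344 0.15  ]
0.155 [0.492  0.2305 0.155 ] [0.4928 0.2334 0.155 ]
0.16 [0.4907 0.2311 0.16  ] [0.4914 0.2323 0.16  ]
0.165 [0.4895 0.2316 0.165 ] [0.4901 0.2313 0.165 ]
nut (array([0.49069269, 0.23193861, 0.09536941]), [np.float64(0.0024099946492616565), np.float64(0.002409994649261676)])
dial [0.62369821 0.21503039 0.06332953]
20 (np.float64(-2.3), np.float64(0.034)) (np.float64(47.6), np.float64(0.035)) | (np.float64(12.4), np.float64(0.042)) (np.float64(44.1), np.float64(0.047)) | (np.float64(-3.0), np.float64(0.029)) (np.float64(44.3), np.float64(0.037))
30 (np.float64(-1.4), np.float64(0.043)) (np.float64(40.5), np.float64(0.039)) | (np.float64(6.6), np.float64(0.04)) (np.float64(41.3), np.float64(0.044)) | (np.float64(-4.2), np.float64(0.033)) (np.float64(39.6), np.float64(0.039))
40 (np.float64(-0.6), np.float64(0.06)) (np.float64(30.3), np.float64(0.049)) | (np.float64(0.4), np.float64(0.04)) (np.float64(37.3), np.float64(0.042)) | (np.float64(-5.3), np.float64(0.039)) (np.float64(33.3), np.float64(0.043))
50 (np.float64(0.3), np.float64(0.105)) (np.float64(16.7), np.float64(0.081)) | (np.float64(-5.8), np.float64(0.042)) (np.float64(31.9), np.float64(0.041)) | (np.float64(-6.3), np.float64(0.05)) (np.float64(24.9), np.float64(0.051))
```

>>> move_arm --targets '[{"wx":0,"wy":0,"wz":0,"tx":-5.6,"ty":-35.4,"tz":-19.5,"grip":0.65},{"wx":0,"wy":0,"wz":0,"tx":-5.6,"ty":-35.4,"tz":-19.5,"grip":0.65},{"wx":0,"wy":0,"wz":0,"tx":-5.6,"ty":-35.4,"tz":-19.5,"grip":0.65},{"wx":0,"wy":0,"wz":0,"tx":-5.6,"ty":-35.4,"tz":-19.5,"grip":0.65},{"wx":0,"wy":0,"wz":0,"tx":-5.6,"ty":-35.4,"tz":-19.5,"grip":0.65},{"wx":0,"wy":0,"wz":0,"tx":-5.6,"ty":-35.4,"tz":-19.5,"grip":0.65},{"wx":0,"wy":0,"wz":0,"tx":-5.6,"ty":-35.4,"tz":-19.5,"grip":0.65},{"wx":0,"wy":0,"wz":0,"tx":0,"ty":0,"tz":0,"grip":0.65},{"wx":0,"wy":0,"wz":0,"tx":0,"ty":0,"tz":0,"grip":0.65},{"wx":0,"wy":0,"wz":0,"tx":0,"ty":0,"tz":0,"grip":0.65}]'

```text
t: 2.9
tcp_pos: [0.4517, -0.099, 0.1251]
orientation: [0.706, 3.061, 0.0]
contact_force: [-0.4, 0.7, -1.7]
grip_width: 0.648
grip_force: 0.0
```

```bash
python3 - <<'E'
from h import *
camera('top');camera('top')
s=sense();print(s['tcp_pos'],s['orientation'],s['qd'].round(3))
a,c=snap('wrist','ww.png'); np.save('cw.npy',c,allow_pickle=True)
p=proj(c,[[.451,-.099,.02],[.536,-.085,.02]]);print(p)
x0,y0=[max(0,int(v)) for v in (p[0]-[80,60])];print(x0,y0)
cv2.imwrite('pics/cw.png',cv2.resize(a[y0:y0+120,x0:x0+160],(800,600),interpolation=cv2.INTER_CUBIC))
E
```

```text
[ 0.45188693 -0.09834554  0.12544102] [ 7.02450151e-01  3.06074454e+00 -2.94528971e-04] [ 0.005 -0.003  0.003 -0.001 -0.002 -0.003]
[[313.76462058 201.70137954]
 [370.97481835 279.29973945]]
233 141
```

View pics/cw.png

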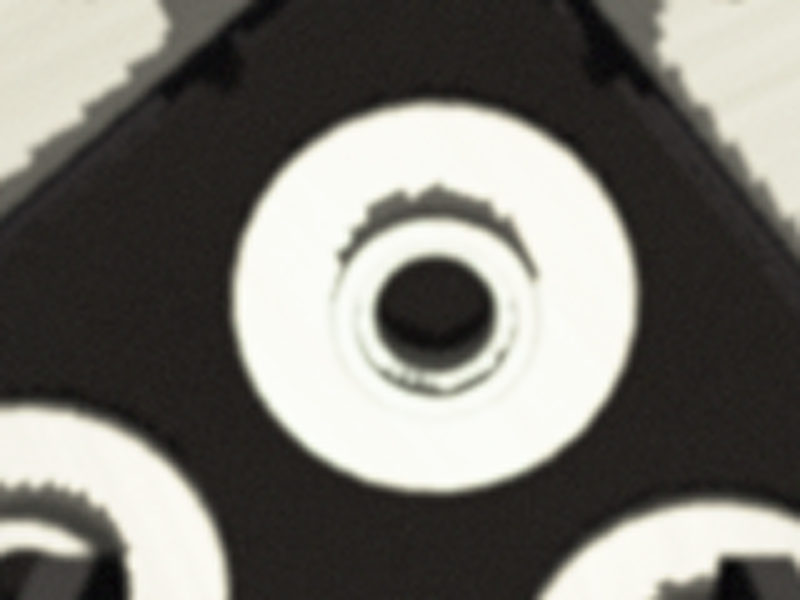

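The crop shows the weight's flange centred at (435.5,296), raw (320.1,200.2), with the hub and dark through-hole at its centre.

```bash
python3 - <<'E'
from h import *
c=np.load('cw.npy',allow_pickle=True).item()
print(atz(c,320.1,200.2,.010), atz(c,233+436/5,141+305/5,.020))
im=cv2.imread('pics/ww.png',0); _,b=cv2.threshold(im,110,255,0)
for k in cv2.findContours(b,cv2.RETR_EXTERNAL,cv2.CHAIN_APPROX_NONE)[0]:
    if 3000<cv2.contourArea(k)<12000: 
        e=cv2.fitEllipse(k);print(e,atz(c,*e[0],.010))
s=sense();print(s['tcp_pos'])
E
```

```text
[ 0.45472691 -0.09502911  0.01      ] [ 0.45347787 -0.09445532  0.02      ]
((319.4533386230469, 200.02426147460938), (77.36181640625, 80.48399353027344), 88.47758483886719) [ 0.45435436 -0.09544862  0.01      ]
[ 0.45186552 -0.09825376  0.12544883]
```

>>> move_arm --squeeze 80 --targets '[{"wx":0,"wy":0,"wz":0,"tx":1.3,"ty":1.5,"tz":-25,"grip":0.65},{"wx":0,"wy":0,"wz":0,"tx":1.3,"ty":1.6,"tz":-30,"grip":0.6},{"wx":0,"wy":0,"wz":0,"tx":0,"ty":0,"tz":-25,"grip":0.6},{"wx":0,"wy":0,"wz":0,"tx":0,"ty":0,"tz":-18,"grip":0.6},{"wx":0,"wy":0,"wz":0,"tx":0,"ty":0,"tz":-11,"grip":0.6},{"wx":0,"wy":0,"wz":0,"tx":0,"ty":0,"tz":-5,"grip":0.6},{"wx":0,"wy":0,"wz":0,"tx":0,"ty":0,"tz":0,"grip":0.6},{"wx":0,"wy":0,"wz":0,"tx":0,"ty":0,"tz":0,"grip":0.6},{"wx":0,"wy":0,"wz":0,"tx":0,"ty":0,"tz":0,"grip":0.5},{"wx":0,"wy":0,"wz":0,"tx":0,"ty":0,"tz":0,"grip":0.45}]'

```text
t: 3.88
tcp_pos: [0.4545, -0.0962, 0.0117]
orientation: [0.704, 3.06, -0.001]
contact_force: [-0.5, 0.5, -0.1]
grip_width: 0.453
grip_force: 0.0
```

>>> move_arm --squeeze 80 --targets '[{"wx":0,"wy":0,"wz":0,"tx":0,"ty":0,"tz":-1.5,"grip":0.45},{"wx":0,"wy":0,"wz":0,"tx":0,"ty":0.5,"tz":0,"grip":0.4},{"wx":0,"wy":0,"wz":0,"tx":0,"ty":0,"tz":0,"grip":0.25},{"wx":0,"wy":0,"wz":0,"tx":0,"ty":0,"tz":0,"grip":0.25},{"wx":0,"wy":0,"wz":0,"tx":0,"ty":0,"tz":0,"grip":0.25},{"wx":0,"wy":0,"wz":0,"tx":0,"ty":0,"tz":0,"grip":0.25},{"wx":0,"wy":0,"wz":0,"tx":0,"ty":0,"tz":5,"grip":0.25},{"wx":0,"wy":0,"wz":0,"tx":0,"ty":0,"tz":10,"grip":0.25},{"wx":0,"wy":0,"wz":0,"tx":0,"ty":0,"tz":15,"grip":0.25},{"wx":0,"wy":0,"wz":0,"tx":0,"ty":0,"tz":20,"grip":0.25}]'

```text
t: 4.72
tcp_pos: [0.4532, -0.0952, 0.0592]
orientation: [-0.705, -3.059, -0.001]
contact_force: [0.2, -0.3, -1.4]
grip_width: 0.354
grip_force: 79.7
```

```bash
python3 - <<'E'
from h import *
s=sense();print(s['tcp_pos'],s['contact_force'],s['torque'],s['grip_width'],s['grip_force'])
E
```

```text
[ 0.45321644 -0.09524333  0.05917605] [ 0.15323334 -0.29580716 -1.41708795] [ 0.00359074  0.05430894 -0.02208356] 0.35389528306552515 79.72877287440497
```

>>> move_arm --targets '[{"wx":0,"wy":0,"wz":0,"tx":3.7,"ty":32,"tz":23,"grip":0.25},{"wx":0,"wy":0,"wz":0,"tx":3.7,"ty":33.5,"tz":23,"grip":0.25},{"wx":0,"wy":0,"wz":0,"tx":3.7,"ty":33.5,"tz":23,"grip":0.25},{"wx":0,"wy":0,"wz":0,"tx":3.7,"ty":33.5,"tz":23,"grip":0.25},{"wx":0,"wy":0,"wz":0,"tx":3.7,"ty":33.5,"tz":23,"grip":0.25},{"wx":0,"wy":0,"wz":0,"tx":3.7,"ty":33.5,"tz":20,"grip":0.25},{"wx":0,"wy":0,"wz":0,"tx":3.7,"ty":38,"tz":0,"grip":0.25},{"wx":0,"wy":0,"wz":0,"tx":3.7,"ty":38,"tz":0,"grip":0.25},{"wx":0,"wy":0,"wz":0,"tx":3.7,"ty":35,"tz":0,"grip":0.25},{"wx":0,"wy":0,"wz":0,"tx":2.2,"ty":16.5,"tz":0,"grip":0.25}]'

```text
t: 5.55
tcp_pos: [0.4887, 0.235, 0.1942]
orientation: [-0.701, -3.062, -0.001]
contact_force: [-1.7, -1.1, -2.3]
grip_width: 0.353
grip_force: 79.9
```

>>> move_arm --targets '[{"wx":0,"wy":0,"wz":0,"tx":0,"ty":0,"tz":0,"grip":0.25},{"wx":0,"wy":0,"wz":0,"tx":0,"ty":0,"tz":0,"grip":0.25},{"wx":0,"wy":0,"wz":0,"tx":0,"ty":0,"tz":0,"grip":0.25},{"wx":0,"wy":0,"wz":0,"tx":0,"ty":0,"tz":0,"grip":0.25},{"wx":0,"wy":0,"wz":0,"tx":0,"ty":0,"tz":0,"grip":0.25},{"wx":0,"wy":0,"wz":0,"tx":0,"ty":0,"tz":0,"grip":0.25},{"wx":0,"wy":0,"wz":0,"tx":0,"ty":0,"tz":0,"grip":0.25},{"wx":0,"wy":0,"wz":0,"tx":0,"ty":0,"tz":0,"grip":0.25},{"wx":0,"wy":0,"wz":0,"tx":0,"ty":0,"tz":0,"grip":0.25},{"wx":0,"wy":0,"wz":0,"tx":0,"ty":0,"tz":0,"grip":0.25}]'

```text
t: 6.38
tcp_pos: [0.4895, 0.2313, 0.1943]
orientation: [-0.705, -3.061, 0.0]
contact_force: [0.0, 0.3, -1.7]
grip_width: 0.352
grip_force: 79.9
```

```bash
python3 - <<'E'
from h import *
s=sense();print(s['tcp_pos'],s['contact_force'],s['torque'],s['grip_width'],s['grip_force'])
a,c=snap('wrist','hold.png')
cv2.imwrite('pics/hold_c.png',cv2.resize(a[180:400,180:460],(764,600),interpolation=cv2.INTER_CUBIC))
E
```

```text
[0.48948252 0.23128445 0.19431835] [ 0.03852681  0.34360315 -1.72938532] [ 0.00958984 -0.04016588  0.02343663] 0.35151727030280927 79.9201922325301
```

View pics/hold_c.png

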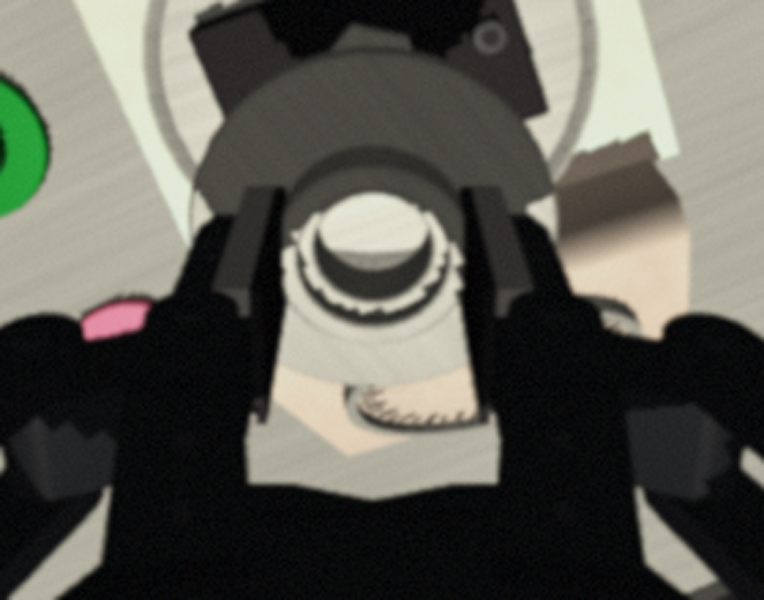

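The weight is held level between the pads. Its flange outline is centred near crop (373,216), raw (316.7,259), and the tip is hidden beneath it. I'll check its offset from the TCP.

```bash
python3 - <<'E'
from h import *
s=sense();c=calibration('wrist');print(s['tcp_pos'])
for z in (.192,.194,.196):print(atz(c,180+373*280/764,180+216*220/600,z))
for P in ([*s['tcp_pos'][:2],.194],[.490,.2315,.194]):
  th=np.linspace(0,6.28,60);p=proj(c,np.array(P)+np.c_[.0335*np.cos(th),.0335*np.sin(th),0*th]);q=(p-[180,180])*[764/280,600/220]
  print(q.min(0),q.max(0))
E
```

```text
[0.48951363 0.23132341 0.1943022 ]
[0.48935439 0.23288451 0.192     ]
[0.48846239 0.23331761 0.194     ]
[0.48757039 0.2337507  0.196     ]
[180.86082874  46.70291361] [550.68229122 381.05899501]
[183.04074754  48.74806803] [552.60109478 382.62380266]
```

>>> move_arm --targets '[{"wx":0,"wy":0,"wz":0,"tx":-0.2,"ty":-1,"tz":-7,"grip":0.25},{"wx":0,"wy":0,"wz":0,"tx":0,"ty":0,"tz":-8,"grip":0.25},{"wx":0,"wy":0,"wz":0,"tx":0,"ty":0,"tz":-6,"grip":0.25},{"wx":0,"wy":0,"wz":0,"tx":0,"ty":0,"tz":-4,"grip":0.25},{"wx":0,"wy":0,"wz":0,"tx":0,"ty":0,"tz":-3,"grip":0.25},{"wx":0,"wy":0,"wz":0,"tx":0,"ty":0,"tz":-3,"grip":0.25},{"wx":0,"wy":0,"wz":0,"tx":0,"ty":0,"tz":-3,"grip":0.25},{"wx":0,"wy":0,"wz":0,"tx":0,"ty":0,"tz":-2,"grip":0.25},{"wx":0,"wy":0,"wz":0,"tx":0,"ty":0,"tz":0,"grip":0.25},{"wx":0,"wy":0,"wz":0,"tx":0,"ty":0,"tz":0,"grip":0.25}]'

```text
t: 7.27
tcp_pos: [0.4893, 0.2304, 0.1584]
orientation: [0.705, 3.061, 0.0]
contact_force: [-0.3, -0.3, -1.9]
grip_width: 0.354
grip_force: 79.9
```

>>> move_arm --targets '[{"wx":0,"wy":0,"wz":0,"tx":0,"ty":0,"tz":-2,"grip":0.25},{"wx":0,"wy":0,"wz":0,"tx":0,"ty":0,"tz":-2,"grip":0.25},{"wx":0,"wy":0,"wz":0,"tx":0,"ty":0,"tz":-2,"grip":0.25},{"wx":0,"wy":0,"wz":0,"tx":0,"ty":0,"tz":-1.5,"grip":0.25},{"wx":0,"wy":0,"wz":0,"tx":0,"ty":0,"tz":-1.5,"grip":0.25},{"wx":0,"wy":0,"wz":0,"tx":0,"ty":0,"tz":-1.5,"grip":0.25},{"wx":0,"wy":0,"wz":0,"tx":0,"ty":0,"tz":-1.5,"grip":0.25},{"wx":0,"wy":0,"wz":0,"tx":0,"ty":0,"tz":0,"grip":0.25},{"wx":0,"wy":0,"wz":0,"tx":0,"ty":0,"tz":0,"grip":0.25},{"wx":0,"wy":0,"wz":0,"tx":0,"ty":0,"tz":0,"grip":0.25}]'

```text
t: 8.1
tcp_pos: [0.4893, 0.2304, 0.1465]
orientation: [0.705, 3.061, 0.0]
contact_force: [-0.9, 1.0, 0.4]
grip_width: 0.354
grip_force: 80.2
```

>>> move_arm --targets '[{"wx":0,"wy":0,"wz":0,"tx":0,"ty":0,"tz":-1.5,"grip":0.25},{"wx":0,"wy":0,"wz":0,"tx":0,"ty":0,"tz":-1.5,"grip":0.25},{"wx":0,"wy":0,"wz":0,"tx":0,"ty":0,"tz":-1.5,"grip":0.25},{"wx":0,"wy":0,"wz":0,"tx":0,"ty":0,"tz":-1.5,"grip":0.25},{"wx":0,"wy":0,"wz":0,"tx":0,"ty":0,"tz":-1.5,"grip":0.25},{"wx":0,"wy":0,"wz":0,"tx":0,"ty":0,"tz":-1.5,"grip":0.25},{"wx":0,"wy":0,"wz":0,"tx":0,"ty":0,"tz":-1,"grip":0.25},{"wx":0,"wy":0,"wz":0,"tx":0,"ty":0,"tz":0,"grip":0.25},{"wx":0,"wy":0,"wz":0,"tx":0,"ty":0,"tz":0,"grip":0.25},{"wx":0,"wy":0,"wz":0,"tx":0,"ty":0,"tz":0,"grip":0.25}]'

```text
t: 8.93
tcp_pos: [0.4892, 0.2304, 0.1363]
orientation: [-0.705, -3.061, 0.0]
contact_force: [-1.8, 1.8, -0.2]
grip_width: 0.354
grip_force: 80.2
```

>>> move_arm --targets '[{"wx":0,"wy":0,"wz":0,"tx":-0.4,"ty":0.4,"tz":-1.5,"grip":0.25},{"wx":0,"wy":0,"wz":0,"tx":0,"ty":0,"tz":-1.5,"grip":0.25},{"wx":0,"wy":0,"wz":0,"tx":0,"ty":0,"tz":-1.5,"grip":0.25},{"wx":0,"wy":0,"wz":0,"tx":0,"ty":0,"tz":-1.5,"grip":0.25},{"wx":0,"wy":0,"wz":0,"tx":0,"ty":0,"tz":-1.5,"grip":0.25},{"wx":0,"wy":0,"wz":0,"tx":0,"ty":0,"tz":-1.5,"grip":0.25},{"wx":0,"wy":0,"wz":0,"tx":0,"ty":0,"tz":-1.5,"grip":0.25},{"wx":0,"wy":0,"wz":0,"tx":0,"ty":0,"tz":-1.5,"grip":0.25},{"wx":0,"wy":0,"wz":0,"tx":0,"ty":0,"tz":0,"grip":0.25},{"wx":0,"wy":0,"wz":0,"tx":0,"ty":0,"tz":0,"grip":0.25}]'

```text
t: 9.77
tcp_pos: [0.489, 0.2308, 0.1243]
orientation: [0.705, 3.061, 0.0]
contact_force: [0.3, 0.0, 1.5]
grip_width: 0.352
grip_force: 80.3
```

>>> move_arm --targets '[{"wx":0,"wy":0,"wz":0,"tx":0,"ty":0,"tz":-1.5,"grip":0.25},{"wx":0,"wy":0,"wz":0,"tx":0,"ty":0,"tz":-1.5,"grip":0.25},{"wx":0,"wy":0,"wz":0,"tx":0,"ty":0,"tz":-1.5,"grip":0.25},{"wx":0,"wy":0,"wz":0,"tx":0,"ty":0,"tz":-1.5,"grip":0.25},{"wx":0,"wy":0,"wz":0,"tx":0,"ty":0,"tz":-1.5,"grip":0.25},{"wx":0,"wy":0,"wz":0,"tx":0,"ty":0,"tz":-1.5,"grip":0.25},{"wx":0,"wy":0,"wz":0,"tx":0,"ty":0,"tz":-1,"grip":0.25},{"wx":0,"wy":0,"wz":0,"tx":0,"ty":0,"tz":0,"grip":0.25},{"wx":0,"wy":0,"wz":0,"tx":0,"ty":0,"tz":0,"grip":0.25},{"wx":0,"wy":0,"wz":0,"tx":0,"ty":0,"tz":0,"grip":0.25}]'

```text
t: 10.6
tcp_pos: [0.4889, 0.2307, 0.1144]
orientation: [0.705, 3.061, -0.0]
contact_force: [-0.5, -0.5, 1.2]
grip_width: 0.352
grip_force: 80.3
```

>>> move_arm --targets '[{"wx":0,"wy":0,"wz":0,"tx":0,"ty":0,"tz":-1,"grip":0.25},{"wx":0,"wy":0,"wz":0,"tx":0,"ty":0,"tz":-1,"grip":0.25},{"wx":0,"wy":0,"wz":0,"tx":0,"ty":0,"tz":-1,"grip":0.25},{"wx":0,"wy":0,"wz":0,"tx":0,"ty":0,"tz":-1,"grip":0.25},{"wx":0,"wy":0,"wz":0,"tx":0,"ty":0,"tz":-1,"grip":0.25},{"wx":0,"wy":0,"wz":0,"tx":0,"ty":0,"tz":-1,"grip":0.25},{"wx":0,"wy":0,"wz":0,"tx":0,"ty":0,"tz":0,"grip":0.25},{"wx":0,"wy":0,"wz":0,"tx":0,"ty":0,"tz":0,"grip":0.25},{"wx":0,"wy":0,"wz":0,"tx":0,"ty":0,"tz":0,"grip":0.25},{"wx":0,"wy":0,"wz":0,"tx":0,"ty":0,"tz":0,"grip":0.25}]'

```text
t: 11.43
tcp_pos: [0.4889, 0.2308, 0.1083]
orientation: [0.705, 3.061, -0.0]
contact_force: [1.3, 0.1, 0.8]
grip_width: 0.357
grip_force: 80.2
```

>>> move_arm --targets '[{"wx":0,"wy":0,"wz":0,"tx":0,"ty":0,"tz":-1,"grip":0.25},{"wx":0,"wy":0,"wz":0,"tx":0,"ty":0,"tz":-1,"grip":0.25},{"wx":0,"wy":0,"wz":0,"tx":0,"ty":0,"tz":-1,"grip":0.25},{"wx":0,"wy":0,"wz":0,"tx":0,"ty":0,"tz":-1,"grip":0.25},{"wx":0,"wy":0,"wz":0,"tx":0,"ty":0,"tz":0,"grip":0.25},{"wx":0,"wy":0,"wz":0,"tx":0,"ty":0,"tz":0,"grip":0.25},{"wx":0,"wy":0,"wz":0,"tx":0,"ty":0,"tz":0,"grip":0.25},{"wx":0,"wy":0,"wz":0,"tx":0,"ty":0,"tz":0,"grip":0.25},{"wx":0,"wy":0,"wz":0,"tx":0,"ty":0,"tz":0,"grip":0.25},{"wx":0,"wy":0,"wz":0,"tx":0,"ty":0,"tz":0,"grip":0.25}]'

```text
t: 12.27
tcp_pos: [0.4889, 0.2308, 0.1044]
orientation: [0.705, 3.061, 0.0]
contact_force: [0.2, 0.5, 4.4]
grip_width: 0.351
grip_force: 80.6
```

>>> move_arm --targets '[{"wx":0,"wy":0,"wz":0,"tx":0,"ty":0,"tz":-1,"grip":0.25},{"wx":0,"wy":0,"wz":0,"tx":0,"ty":0,"tz":-1,"grip":0.25},{"wx":0,"wy":0,"wz":0,"tx":0,"ty":0,"tz":-1,"grip":0.25},{"wx":0,"wy":0,"wz":0,"tx":0,"ty":0,"tz":-1,"grip":0.25},{"wx":0,"wy":0,"wz":0,"tx":0,"ty":0,"tz":-1,"grip":0.25},{"wx":0,"wy":0,"wz":0,"tx":0,"ty":0,"tz":0,"grip":0.25},{"wx":0,"wy":0,"wz":0,"tx":0,"ty":0,"tz":0,"grip":0.25},{"wx":0,"wy":0,"wz":0,"tx":0,"ty":0,"tz":0,"grip":0.25},{"wx":0,"wy":0,"wz":0,"tx":0,"ty":0,"tz":0,"grip":0.25},{"wx":0,"wy":0,"wz":0,"tx":0,"ty":0,"tz":0,"grip":0.25}]'

```text
t: 13.1
tcp_pos: [0.4889, 0.2308, 0.0999]
orientation: [0.705, 3.061, 0.0]
contact_force: [-2.0, -0.3, 8.5]
grip_width: 0.355
grip_force: 81.1
```

>>> move_arm --targets '[{"wx":0,"wy":0,"wz":0,"tx":0,"ty":0,"tz":-1,"grip":0.25},{"wx":0,"wy":0,"wz":0,"tx":0,"ty":0,"tz":-1,"grip":0.25},{"wx":0,"wy":0,"wz":0,"tx":0,"ty":0,"tz":-1,"grip":0.25},{"wx":0,"wy":0,"wz":0,"tx":0,"ty":0,"tz":-1,"grip":0.25},{"wx":0,"wy":0,"wz":0,"tx":0,"ty":0,"tz":0,"grip":0.25},{"wx":0,"wy":0,"wz":0,"tx":0,"ty":0,"tz":0,"grip":0.25},{"wx":0,"wy":0,"wz":0,"tx":0,"ty":0,"tz":0,"grip":0.25},{"wx":0,"wy":0,"wz":0,"tx":0,"ty":0,"tz":0,"grip":0.25},{"wx":0,"wy":0,"wz":0,"tx":0,"ty":0,"tz":0,"grip":0.25},{"wx":0,"wy":0,"wz":0,"tx":0,"ty":0,"tz":0,"grip":0.25}]'

```text
t: 13.93
tcp_pos: [0.489, 0.2308, 0.0963]
orientation: [0.705, 3.061, 0.0]
contact_force: [-4.6, -1.2, 13.1]
grip_width: 0.358
grip_force: 81.5
```

>>> move_arm --targets '[{"wx":0,"wy":0,"wz":0,"tx":0,"ty":0,"tz":2,"grip":0.25},{"wx":0,"wy":0,"wz":0,"tx":0,"ty":0,"tz":2.5,"grip":0.25},{"wx":0,"wy":0,"wz":0,"tx":0,"ty":0,"tz":2.5,"grip":0.25},{"wx":0,"wy":0,"wz":0,"tx":0,"ty":0,"tz":2.5,"grip":0.25},{"wx":0,"wy":0,"wz":0,"tx":0,"ty":0,"tz":1.5,"grip":0.25},{"wx":0,"wy":0,"wz":0,"tx":0,"ty":0,"tz":0,"grip":0.25},{"wx":0,"wy":0,"wz":0,"tx":0,"ty":0,"tz":0,"grip":0.25},{"wx":0,"wy":0,"wz":0,"tx":0,"ty":0,"tz":0,"grip":0.25},{"wx":0,"wy":0,"wz":0,"tx":0,"ty":0,"tz":0,"grip":0.25},{"wx":0,"wy":0,"wz":0,"tx":0,"ty":0,"tz":0,"grip":0.25}]'

```text
t: 14.77
tcp_pos: [0.4889, 0.2308, 0.1062]
orientation: [-0.705, -3.061, 0.0]
contact_force: [0.3, 0.9, 2.3]
grip_width: 0.353
grip_force: 80.4
```

```bash
python3 - <<'E'
from h import *
s=sense();print(s['tcp_pos'],s['contact_force'],s['torque'],s['grip_width'],s['grip_force'])
E
```

```text
[0.48888955 0.23078767 0.10616404] [0.27759403 0.86540111 2.27622213] [0.052146   0.00982279 0.03306477] 0.35281496302322335 80.41514295866364
```

>>> move_arm --targets '[{"wx":0,"wy":0,"wz":0,"tx":0,"ty":0,"tz":2,"grip":0.25},{"wx":0,"wy":0,"wz":0,"tx":0,"ty":0,"tz":0,"grip":0.45},{"wx":0,"wy":0,"wz":0,"tx":0,"ty":0,"tz":0,"grip":0.65},{"wx":0,"wy":0,"wz":0,"tx":0,"ty":0,"tz":0,"grip":0.65},{"wx":0,"wy":0,"wz":0,"tx":0,"ty":0,"tz":0,"grip":0.65},{"wx":0,"wy":0,"wz":0,"tx":0,"ty":0,"tz":6,"grip":0.65},{"wx":0,"wy":0,"wz":0,"tx":0,"ty":0,"tz":20,"grip":0.65},{"wx":0,"wy":0,"wz":0,"tx":0,"ty":0,"tz":30,"grip":0.65},{"wx":0,"wy":0,"wz":0,"tx":0,"ty":0,"tz":30,"grip":0.65},{"wx":0,"wy":0,"wz":0,"tx":0,"ty":-20,"tz":10,"grip":0.65}]'

```text
t: 15.6
tcp_pos: [0.4899, 0.2127, 0.2088]
orientation: [0.7, 3.056, 0.006]
contact_force: [0.5, -0.0, -0.2]
grip_width: 0.648
grip_force: 0.0
```

```bash
python3 - <<'E'
from h import *
s=sense();print(s['tcp_pos'],s['contact_force'],s['grip_width'],s['grip_force'])
E
```

```text
[0.48993222 0.2126972  0.20882086] [ 0.54468293 -0.01209276 -0.24489641] 0.6477405912800754 0.0
```

>>> move_arm --targets '[{"wx":0,"wy":0,"wz":0,"tx":6.3,"ty":-38,"tz":0,"grip":0.65},{"wx":0,"wy":0,"wz":0,"tx":6.3,"ty":-38,"tz":0,"grip":0.65},{"wx":0,"wy":0,"wz":0,"tx":6.3,"ty":-38,"tz":-13,"grip":0.65},{"wx":0,"wy":0,"wz":0,"tx":6.3,"ty":-38,"tz":-13,"grip":0.65},{"wx":0,"wy":0,"wz":0,"tx":6.3,"ty":-38,"tz":-14,"grip":0.65},{"wx":0,"wy":0,"wz":0,"tx":6.3,"ty":-38,"tz":-14,"grip":0.65},{"wx":0,"wy":0,"wz":0,"tx":6.3,"ty":-38,"tz":-14,"grip":0.65},{"wx":0,"wy":0,"wz":0,"tx":5.9,"ty":-26,"tz":-13,"grip":0.65},{"wx":0,"wy":0,"wz":0,"tx":0,"ty":0,"tz":0,"grip":0.65},{"wx":0,"wy":0,"wz":0,"tx":0,"ty":0,"tz":0,"grip":0.65}]'

```text
t: 16.43
tcp_pos: [0.5388, -0.0824, 0.1229]
orientation: [-0.709, -3.059, -0.0]
contact_force: [0.5, 0.1, 0.3]
grip_width: 0.649
grip_force: 0.0
```

```bash
python3 - <<'E'
from h import *
camera('top');camera('top');camera('top')
s=sense();print(s['tcp_pos'],s['orientation'],s['qd'].round(3))
im,c=snap('wrist','wwB.png'); im=cv2.cvtColor(im,6)
print('expect',proj(c,[[.5395,-.081,.01]]))
_,b=cv2.threshold(im,110,255,0)
for k in cv2.findContours(b,cv2.RETR_EXTERNAL,cv2.CHAIN_APPROX_NONE)[0]:
    if 3000<cv2.contourArea(k)<12000:
        e=cv2.fitEllipse(k);print(e,atz(c,*e[0],.010)); x,y=map(int,e[0]);print(im[y,x-30:x+30:3])
E
```

```text
[ 0.53895583 -0.08031683  0.12405612] [7.03236571e-01 3.06101733e+00 4.51521976e-05] [ 0.009 -0.006  0.001  0.    -0.004 -0.001]
expect [[314.58715646 200.3027617 ]]
((101.84492492675781, 244.94088745117188), (61.927364349365234, 77.3244400024414), 129.23265075683594) [ 0.49366054 -0.27058901  0.01      ]
[213 213 213 184 153 163  57  50  24  31  27  92 206 138  52  50 184 211
 212 216]
((312.993408203125, 199.26406860351562), (77.735595703125, 80.63212585449219), 91.51075744628906) [ 0.53811779 -0.08179683  0.01      ]
[246 245 245 232 240 237 221  31  30  33  30  31  28  28  95 241 246 213
 247 245]
((169.18409729003906, 178.7811279296875), (74.2562255859375, 83.96047973632812), 133.93600463867188) [ 0.47048672 -0.18087558  0.01      ]
[216 208 220 135 201 101  55  30  30  31  30  30  40 188 212  89  74 219
 221 225]
```

>>> move_arm --squeeze 80 --targets '[{"wx":0,"wy":0,"wz":0,"tx":-0.5,"ty":-0.8,"tz":-25,"grip":0.65},{"wx":0,"wy":0,"wz":0,"tx":-0.4,"ty":-0.7,"tz":-30,"grip":0.6},{"wx":0,"wy":0,"wz":0,"tx":0,"ty":0,"tz":-25,"grip":0.6},{"wx":0,"wy":0,"wz":0,"tx":0,"ty":0,"tz":-18,"grip":0.6},{"wx":0,"wy":0,"wz":0,"tx":0,"ty":0,"tz":-10,"grip":0.6},{"wx":0,"wy":0,"wz":0,"tx":0,"ty":0,"tz":-3.5,"grip":0.6},{"wx":0,"wy":0,"wz":0,"tx":0,"ty":0,"tz":0,"grip":0.6},{"wx":0,"wy":0,"wz":0,"tx":0,"ty":0,"tz":0,"grip":0.5},{"wx":0,"wy":0,"wz":0,"tx":0,"ty":0,"tz":0,"grip":0.45},{"wx":0,"wy":0,"wz":0,"tx":0,"ty":0,"tz":0,"grip":0.45}]'

```text
t: 17.47
tcp_pos: [0.5385, -0.0829, 0.0128]
orientation: [0.705, 3.06, -0.0]
contact_force: [0.8, 0.8, 0.2]
grip_width: 0.446
grip_force: 0.0
```

>>> move_arm --squeeze 80 --targets '[{"wx":0,"wy":0,"wz":0,"tx":-0.3,"ty":1,"tz":-2.5,"grip":0.45},{"wx":0,"wy":0,"wz":0,"tx":0,"ty":0,"tz":0,"grip":0.45},{"wx":0,"wy":0,"wz":0,"tx":0,"ty":0,"tz":0,"grip":0.4},{"wx":0,"wy":0,"wz":0,"tx":0,"ty":0,"tz":0,"grip":0.25},{"wx":0,"wy":0,"wz":0,"tx":0,"ty":0,"tz":0,"grip":0.25},{"wx":0,"wy":0,"wz":0,"tx":0,"ty":0,"tz":0,"grip":0.25},{"wx":0,"wy":0,"wz":0,"tx":0,"ty":0,"tz":0,"grip":0.25},{"wx":0,"wy":0,"wz":0,"tx":0,"ty":0,"tz":0,"grip":0.25},{"wx":0,"wy":0,"wz":0,"tx":0,"ty":0,"tz":0,"grip":0.25},{"wx":0,"wy":0,"wz":0,"tx":0,"ty":0,"tz":0,"grip":0.25}]'

```text
t: 18.3
tcp_pos: [0.5376, -0.0819, 0.0101]
orientation: [0.705, 3.061, -0.001]
contact_force: [-3.6, 0.1, 7.7]
grip_width: 0.356
grip_force: 78.5
```

>>> move_arm --targets '[{"wx":0,"wy":0,"wz":0,"tx":0,"ty":0,"tz":5,"grip":0.25},{"wx":0,"wy":0,"wz":0,"tx":0,"ty":0,"tz":12,"grip":0.25},{"wx":0,"wy":0,"wz":0,"tx":0,"ty":0,"tz":20,"grip":0.25},{"wx":0,"wy":0,"wz":0,"tx":0,"ty":10,"tz":25,"grip":0.25},{"wx":0,"wy":0,"wz":0,"tx":-5,"ty":32,"tz":22,"grip":0.25},{"wx":0,"wy":0,"wz":0,"tx":-5,"ty":32,"tz":22,"grip":0.25},{"wx":0,"wy":0,"wz":0,"tx":-5,"ty":32,"tz":22,"grip":0.25},{"wx":0,"wy":0,"wz":0,"tx":-5,"ty":32,"tz":22,"grip":0.25},{"wx":0,"wy":0,"wz":0,"tx":-5,"ty":32,"tz":22,"grip":0.25},{"wx":0,"wy":0,"wz":0,"tx":-5,"ty":32,"tz":15,"grip":0.25}]'

```text
t: 19.13
tcp_pos: [0.5074, 0.1218, 0.1985]
orientation: [0.705, 3.06, 0.001]
contact_force: [0.8, -0.1, -2.6]
grip_width: 0.354
grip_force: 79.6
```

>>> move_arm --targets '[{"wx":0,"wy":0,"wz":0,"tx":-5,"ty":33,"tz":0,"grip":0.25},{"wx":0,"wy":0,"wz":0,"tx":-5,"ty":33,"tz":0,"grip":0.25},{"wx":0,"wy":0,"wz":0,"tx":-5,"ty":30,"tz":0,"grip":0.25},{"wx":0,"wy":0,"wz":0,"tx":-3.6,"ty":14.7,"tz":0,"grip":0.25},{"wx":0,"wy":0,"wz":0,"tx":0,"ty":0,"tz":0,"grip":0.25},{"wx":0,"wy":0,"wz":0,"tx":0,"ty":0,"tz":0,"grip":0.25},{"wx":0,"wy":0,"wz":0,"tx":0,"ty":0,"tz":0,"grip":0.25},{"wx":0,"wy":0,"wz":0,"tx":0,"ty":0,"tz":0,"grip":0.25},{"wx":0,"wy":0,"wz":0,"tx":0,"ty":0,"tz":0,"grip":0.25},{"wx":0,"wy":0,"wz":0,"tx":0,"ty":0,"tz":0,"grip":0.25}]'

```text
t: 19.97
tcp_pos: [0.4893, 0.2302, 0.1963]
orientation: [-0.707, -3.061, 0.0]
contact_force: [0.5, -0.6, -2.2]
grip_width: 0.357
grip_force: 79.6
```

```bash
python3 - <<'E'
from h import *
s=sense();print(s['tcp_pos'],s['orientation'],s['contact_force'],s['grip_width'])
a,c=snap('wrist','hold2.png')
o=cv2.imread('pics/hold.png')
# compare held weight position in the wrist picture with the first one (tool-fixed region)
f=lambda i:cv2.cvtColor(i,6)[195:275,245:390].astype(np.float32)
print(cv2.phaseCorrelate(f(o),f(a),cv2.createHanningWindow((145,80),cv2.CV_32F)))
b=cv2.imread('pics/wpost2.png')
sc=camera('scene')
cv2.imwrite('pics/chk.png',np.hstack([cv2.resize(a[180:400,180:460],(400,314)),cv2.resize(sc[100:214,290:436],(400,314),interpolation=cv2.INTER_CUBIC)]))
E
```

```text
[0.48934553 0.23020967 0.19633925] [-7.07065450e-01 -3.06094666e+00  1.69292161e-04] [ 0.51484558 -0.63428813 -2.2140419 ] 0.3565946483127293
((0.22824735651465744, 1.0549766955008053), 0.6452535024483999)
```

View pics/chk.png

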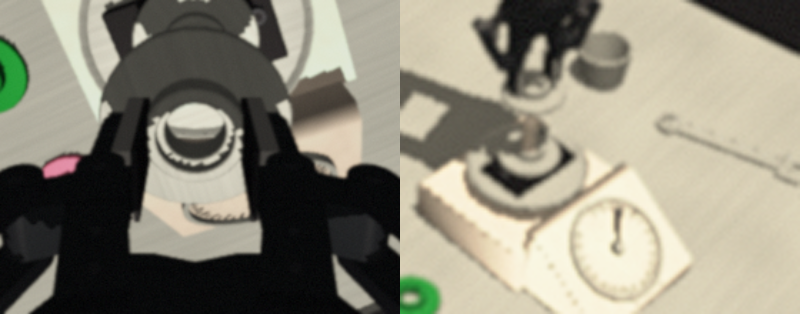

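The left panel shows the second weight held level. The right panel shows weight 1 home on the post, with the needle at (617,210) just about at the set hand, consistent with about 200 g against about 250 g. The set hand is at least 240 g, so one more weight is needed.

>>> move_arm --targets '[{"wx":0,"wy":0,"wz":0,"tx":-0.8,"ty":0.8,"tz":-7,"grip":0.25},{"wx":0,"wy":0,"wz":0,"tx":0,"ty":0,"tz":-8,"grip":0.25},{"wx":0,"wy":0,"wz":0,"tx":0,"ty":0,"tz":-7,"grip":0.25},{"wx":0,"wy":0,"wz":0,"tx":0,"ty":0,"tz":-4,"grip":0.25},{"wx":0,"wy":0,"wz":0,"tx":0,"ty":0,"tz":-3,"grip":0.25},{"wx":0,"wy":0,"wz":0,"tx":0,"ty":0,"tz":-3,"grip":0.25},{"wx":0,"wy":0,"wz":0,"tx":0,"ty":0,"tz":-3,"grip":0.25},{"wx":0,"wy":0,"wz":0,"tx":0,"ty":0,"tz":-2,"grip":0.25},{"wx":0,"wy":0,"wz":0,"tx":0,"ty":0,"tz":0,"grip":0.25},{"wx":0,"wy":0,"wz":0,"tx":0,"ty":0,"tz":0,"grip":0.25}]'

```text
t: 20.9
tcp_pos: [0.4883, 0.2318, 0.1594]
orientation: [0.705, 3.061, 0.0]
contact_force: [1.0, 0.1, -1.8]
grip_width: 0.354
grip_force: 79.6
```

>>> move_arm --targets '[{"wx":0,"wy":0,"wz":0,"tx":0.4,"ty":-0.8,"tz":-2,"grip":0.25},{"wx":0,"wy":0,"wz":0,"tx":0,"ty":0,"tz":-2,"grip":0.25},{"wx":0,"wy":0,"wz":0,"tx":0,"ty":0,"tz":-2,"grip":0.25},{"wx":0,"wy":0,"wz":0,"tx":0,"ty":0,"tz":-1.5,"grip":0.25},{"wx":0,"wy":0,"wz":0,"tx":0,"ty":0,"tz":-1.5,"grip":0.25},{"wx":0,"wy":0,"wz":0,"tx":0,"ty":0,"tz":-1.5,"grip":0.25},{"wx":0,"wy":0,"wz":0,"tx":0,"ty":0,"tz":-1.5,"grip":0.25},{"wx":0,"wy":0,"wz":0,"tx":0,"ty":0,"tz":-1.5,"grip":0.25},{"wx":0,"wy":0,"wz":0,"tx":0,"ty":0,"tz":-1.5,"grip":0.25},{"wx":0,"wy":0,"wz":0,"tx":0,"ty":0,"tz":0,"grip":0.25}]'

```text
t: 21.73
tcp_pos: [0.4887, 0.231, 0.1443]
orientation: [0.705, 3.061, 0.0]
contact_force: [-1.4, 0.8, 1.7]
grip_width: 0.355
grip_force: 80.0
```

>>> move_arm --targets '[{"wx":0,"wy":0,"wz":0,"tx":0,"ty":0,"tz":-1.5,"grip":0.25},{"wx":0,"wy":0,"wz":0,"tx":0,"ty":0,"tz":-1.5,"grip":0.25},{"wx":0,"wy":0,"wz":0,"tx":0,"ty":0,"tz":-1,"grip":0.25},{"wx":0,"wy":0,"wz":0,"tx":0,"ty":0,"tz":-1,"grip":0.25},{"wx":0,"wy":0,"wz":0,"tx":0,"ty":0,"tz":0,"grip":0.25},{"wx":0,"wy":0,"wz":0,"tx":0,"ty":0,"tz":0,"grip":0.25},{"wx":0,"wy":0,"wz":0,"tx":0,"ty":0,"tz":0,"grip":0.25},{"wx":0,"wy":0,"wz":0,"tx":0,"ty":0,"tz":0,"grip":0.25},{"wx":0,"wy":0,"wz":0,"tx":0,"ty":0,"tz":0,"grip":0.25},{"wx":0,"wy":0,"wz":0,"tx":0,"ty":0,"tz":0,"grip":0.25}]'

```text
t: 22.57
tcp_pos: [0.4887, 0.231, 0.1393]
orientation: [-0.705, -3.061, -0.0]
contact_force: [-0.8, 0.9, 0.8]
grip_width: 0.356
grip_force: 80.0
```

Sliding with a light push. Continuing to the next ball pair and then the seat.

>>> move_arm --targets '[{"wx":0,"wy":0,"wz":0,"tx":-0.2,"ty":0.2,"tz":-1.5,"grip":0.25},{"wx":0,"wy":0,"wz":0,"tx":0,"ty":0,"tz":-1.5,"grip":0.25},{"wx":0,"wy":0,"wz":0,"tx":0,"ty":0,"tz":-1.5,"grip":0.25},{"wx":0,"wy":0,"wz":0,"tx":0,"ty":0,"tz":-1.5,"grip":0.25},{"wx":0,"wy":0,"wz":0,"tx":0,"ty":0,"tz":-1.5,"grip":0.25},{"wx":0,"wy":0,"wz":0,"tx":0,"ty":0,"tz":-1.5,"grip":0.25},{"wx":0,"wy":0,"wz":0,"tx":0,"ty":0,"tz":-1.5,"grip":0.25},{"wx":0,"wy":0,"wz":0,"tx":0,"ty":0,"tz":-1.5,"grip":0.25},{"wx":0,"wy":0,"wz":0,"tx":0,"ty":0,"tz":0,"grip":0.25},{"wx":0,"wy":0,"wz":0,"tx":0,"ty":0,"tz":0,"grip":0.25}]'

```text
t: 23.4
tcp_pos: [0.4885, 0.2311, 0.1273]
orientation: [0.705, 3.061, -0.0]
contact_force: [-0.6, 0.4, 0.7]
grip_width: 0.358
grip_force: 80.0
```

>>> move_arm --targets '[{"wx":0,"wy":0,"wz":0,"tx":0,"ty":0,"tz":-1,"grip":0.25},{"wx":0,"wy":0,"wz":0,"tx":0,"ty":0,"tz":-1,"grip":0.25},{"wx":0,"wy":0,"wz":0,"tx":0,"ty":0,"tz":-1,"grip":0.25},{"wx":0,"wy":0,"wz":0,"tx":0,"ty":0,"tz":0,"grip":0.25},{"wx":0,"wy":0,"wz":0,"tx":0,"ty":0,"tz":0,"grip":0.25},{"wx":0,"wy":0,"wz":0,"tx":0,"ty":0,"tz":0,"grip":0.25},{"wx":0,"wy":0,"wz":0,"tx":0,"ty":0,"tz":0,"grip":0.25},{"wx":0,"wy":0,"wz":0,"tx":0,"ty":0,"tz":0,"grip":0.25},{"wx":0,"wy":0,"wz":0,"tx":0,"ty":0,"tz":0,"grip":0.25},{"wx":0,"wy":0,"wz":0,"tx":0,"ty":0,"tz":0,"grip":0.25}]'

```text
t: 24.23
tcp_pos: [0.4885, 0.2312, 0.1243]
orientation: [-0.705, -3.061, 0.0]
contact_force: [-0.8, -0.3, 2.1]
grip_width: 0.361
grip_force: 80.0
```

>>> move_arm --targets '[{"wx":0,"wy":0,"wz":0,"tx":0,"ty":0,"tz":-1,"grip":0.25},{"wx":0,"wy":0,"wz":0,"tx":0,"ty":0,"tz":-1,"grip":0.25},{"wx":0,"wy":0,"wz":0,"tx":0,"ty":0,"tz":-1,"grip":0.25},{"wx":0,"wy":0,"wz":0,"tx":0,"ty":0,"tz":-1,"grip":0.25},{"wx":0,"wy":0,"wz":0,"tx":0,"ty":0,"tz":-1,"grip":0.25},{"wx":0,"wy":0,"wz":0,"tx":0,"ty":0,"tz":0,"grip":0.25},{"wx":0,"wy":0,"wz":0,"tx":0,"ty":0,"tz":0,"grip":0.25},{"wx":0,"wy":0,"wz":0,"tx":0,"ty":0,"tz":0,"grip":0.25},{"wx":0,"wy":0,"wz":0,"tx":0,"ty":0,"tz":0,"grip":0.25},{"wx":0,"wy":0,"wz":0,"tx":0,"ty":0,"tz":0,"grip":0.25}]'

```text
t: 25.07
tcp_pos: [0.4885, 0.2312, 0.1194]
orientation: [-0.705, -3.061, -0.0]
contact_force: [-0.6, 0.5, 2.3]
grip_width: 0.355
grip_force: 80.2
```

>>> move_arm --targets '[{"wx":0,"wy":0,"wz":0,"tx":0,"ty":0,"tz":-1,"grip":0.25},{"wx":0,"wy":0,"wz":0,"tx":0,"ty":0,"tz":-1,"grip":0.25},{"wx":0,"wy":0,"wz":0,"tx":0,"ty":0,"tz":-1,"grip":0.25},{"wx":0,"wy":0,"wz":0,"tx":0,"ty":0,"tz":-1,"grip":0.25},{"wx":0,"wy":0,"wz":0,"tx":0,"ty":0,"tz":-1,"grip":0.25},{"wx":0,"wy":0,"wz":0,"tx":0,"ty":0,"tz":0,"grip":0.25},{"wx":0,"wy":0,"wz":0,"tx":0,"ty":0,"tz":0,"grip":0.25},{"wx":0,"wy":0,"wz":0,"tx":0,"ty":0,"tz":0,"grip":0.25},{"wx":0,"wy":0,"wz":0,"tx":0,"ty":0,"tz":0,"grip":0.25},{"wx":0,"wy":0,"wz":0,"tx":0,"ty":0,"tz":0,"grip":0.25}]'

```text
t: 25.9
tcp_pos: [0.4885, 0.2312, 0.1148]
orientation: [0.705, 3.061, 0.0]
contact_force: [-2.9, 0.9, 9.3]
grip_width: 0.352
grip_force: 80.7
```

>>> move_arm --targets '[{"wx":0,"wy":0,"wz":0,"tx":0,"ty":0,"tz":-1,"grip":0.25},{"wx":0,"wy":0,"wz":0,"tx":0,"ty":0,"tz":-1,"grip":0.25},{"wx":0,"wy":0,"wz":0,"tx":0,"ty":0,"tz":-0.7,"grip":0.25},{"wx":0,"wy":0,"wz":0,"tx":0,"ty":0,"tz":0,"grip":0.25},{"wx":0,"wy":0,"wz":0,"tx":0,"ty":0,"tz":0,"grip":0.25},{"wx":0,"wy":0,"wz":0,"tx":0,"ty":0,"tz":0,"grip":0.25},{"wx":0,"wy":0,"wz":0,"tx":0,"ty":0,"tz":0,"grip":0.25},{"wx":0,"wy":0,"wz":0,"tx":0,"ty":0,"tz":0,"grip":0.25},{"wx":0,"wy":0,"wz":0,"tx":0,"ty":0,"tz":0,"grip":0.25},{"wx":0,"wy":0,"wz":0,"tx":0,"ty":0,"tz":0,"grip":0.25}]'

```text
t: 26.73
tcp_pos: [0.4885, 0.2312, 0.1124]
orientation: [0.705, 3.061, 0.0]
contact_force: [-3.4, -0.5, 10.7]
grip_width: 0.355
grip_force: 80.9
```

>>> move_arm --targets '[{"wx":0,"wy":0,"wz":0,"tx":0,"ty":0,"tz":-0.8,"grip":0.25},{"wx":0,"wy":0,"wz":0,"tx":0,"ty":0,"tz":-0.7,"grip":0.25},{"wx":0,"wy":0,"wz":0,"tx":0,"ty":0,"tz":0,"grip":0.25},{"wx":0,"wy":0,"wz":0,"tx":0,"ty":0,"tz":0,"grip":0.25},{"wx":0,"wy":0,"wz":0,"tx":0,"ty":0,"tz":0,"grip":0.25},{"wx":0,"wy":0,"wz":0,"tx":0,"ty":0,"tz":0,"grip":0.25},{"wx":0,"wy":0,"wz":0,"tx":0,"ty":0,"tz":0,"grip":0.25},{"wx":0,"wy":0,"wz":0,"tx":0,"ty":0,"tz":0,"grip":0.25},{"wx":0,"wy":0,"wz":0,"tx":0,"ty":0,"tz":0,"grip":0.25},{"wx":0,"wy":0,"wz":0,"tx":0,"ty":0,"tz":0,"grip":0.25}]'

```text
t: 27.57
tcp_pos: [0.4886, 0.2312, 0.111]
orientation: [0.705, 3.061, 0.0]
contact_force: [-4.3, -0.4, 12.2]
grip_width: 0.358
grip_force: 81.2
```

>>> move_arm --targets '[{"wx":0,"wy":0,"wz":0,"tx":0,"ty":0,"tz":2,"grip":0.25},{"wx":0,"wy":0,"wz":0,"tx":0,"ty":0,"tz":2,"grip":0.25},{"wx":0,"wy":0,"wz":0,"tx":0,"ty":0,"tz":2,"grip":0.25},{"wx":0,"wy":0,"wz":0,"tx":0,"ty":0,"tz":2,"grip":0.25},{"wx":0,"wy":0,"wz":0,"tx":0,"ty":0,"tz":1,"grip":0.25},{"wx":0,"wy":0,"wz":0,"tx":0,"ty":0,"tz":0,"grip":0.25},{"wx":0,"wy":0,"wz":0,"tx":0,"ty":0,"tz":0,"grip":0.25},{"wx":0,"wy":0,"wz":0,"tx":0,"ty":0,"tz":0,"grip":0.25},{"wx":0,"wy":0,"wz":0,"tx":0,"ty":0,"tz":0,"grip":0.25},{"wx":0,"wy":0,"wz":0,"tx":0,"ty":0,"tz":0,"grip":0.25}]'

```text
t: 28.4
tcp_pos: [0.4885, 0.2312, 0.119]
orientation: [-0.705, -3.061, 0.0]
contact_force: [-1.7, -0.5, 3.0]
grip_width: 0.358
grip_force: 80.3
```

>>> move_arm --targets '[{"wx":0,"wy":0,"wz":0,"tx":0,"ty":0,"tz":2.5,"grip":0.25},{"wx":0,"wy":0,"wz":0,"tx":0,"ty":0,"tz":0,"grip":0.45},{"wx":0,"wy":0,"wz":0,"tx":0,"ty":0,"tz":0,"grip":0.65},{"wx":0,"wy":0,"wz":0,"tx":0,"ty":0,"tz":0,"grip":0.65},{"wx":0,"wy":0,"wz":0,"tx":0,"ty":0,"tz":0,"grip":0.65},{"wx":0,"wy":0,"wz":0,"tx":0,"ty":0,"tz":6,"grip":0.65},{"wx":0,"wy":0,"wz":0,"tx":0,"ty":0,"tz":20,"grip":0.65},{"wx":0,"wy":0,"wz":0,"tx":0,"ty":0,"tz":30,"grip":0.65},{"wx":0,"wy":0,"wz":0,"tx":0,"ty":0,"tz":30,"grip":0.65},{"wx":0,"wy":0,"wz":0,"tx":0,"ty":0,"tz":15,"grip":0.65}]'

```text
t: 29.23
tcp_pos: [0.4893, 0.2314, 0.2266]
orientation: [0.704, 3.057, 0.003]
contact_force: [0.7, -0.8, -0.1]
grip_width: 0.65
grip_force: 0.0
```

>>> move_arm --targets '[{"wx":0,"wy":0,"wz":0,"tx":-20,"ty":-20,"tz":15,"grip":0.65},{"wx":0,"wy":0,"wz":0,"tx":-20,"ty":-25,"tz":10,"grip":0.65},{"wx":0,"wy":0,"wz":0,"tx":-20,"ty":-25,"tz":10,"grip":0.65},{"wx":0,"wy":0,"wz":0,"tx":-10,"ty":-10,"tz":5,"grip":0.65},{"wx":0,"wy":0,"wz":0,"tx":0,"ty":0,"tz":0,"grip":0.65},{"wx":0,"wy":0,"wz":0,"tx":0,"ty":0,"tz":0,"grip":0.65},{"wx":0,"wy":0,"wz":0,"tx":0,"ty":0,"tz":0,"grip":0.65},{"wx":0,"wy":0,"wz":0,"tx":0,"ty":0,"tz":0,"grip":0.65},{"wx":0,"wy":0,"wz":0,"tx":0,"ty":0,"tz":0,"grip":0.65},{"wx":0,"wy":0,"wz":0,"tx":0,"ty":0,"tz":0,"grip":0.65}]'

```text
t: 30.07
tcp_pos: [0.4187, 0.1515, 0.2622]
orientation: [-0.704, -3.061, 0.0]
contact_force: [-0.3, 0.2, 0.2]
grip_width: 0.648
grip_force: 0.0
```

```bash
python3 - <<'E'
from h import *
s=sense();print(s['tcp_pos'],s['contact_force'])
a,c=snap('wrist','fw.png');b,_=snap('scene','fs.png')
q=proj(c,[[.489,.231,.12],[.624,.215,.063]]).astype(int);print(q)
def cr(im,x,y,w,h): x=min(max(x-w//2,0),640-w);y=min(max(y-h//2,0),400-h);return cv2.resize(im[y:y+h,x:x+w],(400,300),interpolation=cv2.INTER_CUBIC)
cv2.imwrite('pics/final.png',np.vstack([np.hstack([cr(a,*q[0],120,90),cr(a,*q[1],120,90)]),np.hstack([cr(b,337,150,60,45),cr(b,370,190,60,45)])]))
E
```

```text
[0.41873948 0.1515424  0.26218885] [-0.25145406  0.22133379  0.20519019]
[[423 220]
 [434 302]]
```

View pics/final.png

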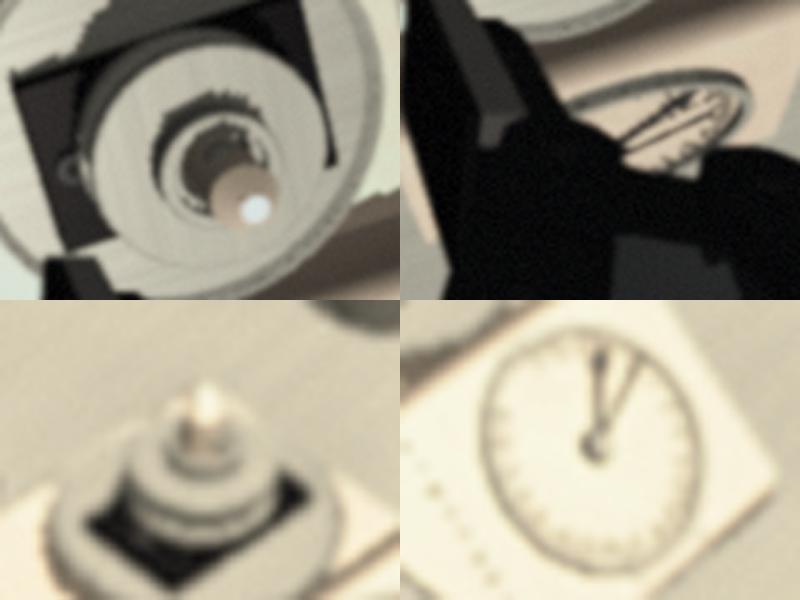

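The two weights sit stacked on the post. On the dial (bottom right), the thin needle at (638,355) is clockwise past the broad set hand at (600,355), and nothing touches the robot. Handing in.

```bash
python3 -c "
from station import *
print(job_done())"
```

```text
the job is handed in; nothing more can be done
None
```

Job handed in: two weights are pressed home on the post and the needle is past the set hand; the other two weights, the plug and the nut are left in the tray (about 30 s used, no verdict returned).

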